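# Uncap a culture jar and bring it under the dosing needle

### The arm

A 7-joint arm with a two-finger parallel gripper is mounted at the origin on the work surface. World frame = base frame: x ahead of the robot, y to its left, z up, the work surface at z = 0. Lengths are in m, angles in rad, forces in N, time in s.
With the tool pointing down it reaches from about 0.425 to 0.875 m from the base axis. Payload 4.7 kg.
Tool frame: the origin (TCP) lies between the finger pads; the fingertips stand 19 mm ahead of it and the grasp point (between the pads) is the TCP (ctrl.tip_extent is the distance from the TCP to the fingertips, in m); z points along the fingers, y is the line along which they close (so a half turn about z gives the same grasp; the last joint's range is limited). The gripper opens to 87 mm and grips with 3 to 60 N. Pads are 19 mm wide; open, the fingers measure 117 mm over their backs; the gripper's body (75 mm by 190 mm) begins 51 mm behind the grasp point.
Start: joints at [-1.181, 0.321, -0.07, 1.45, 0.023, 1.371, -0.057], TCP at [0.239, 0.605, 0.242] pointing down, gripper open.
Joint ranges: [-2.86, 2.86], [-0.3, 2.09], [-1.38, 1.24], [0.06, 2.45], [-1.56, 4.7], [0.09, 2.05], [-2.69, 2.69]. Speed limits (rad/s): [2.57, 2.57, 3.14, 3.14, 3.14, 3.14, 3.14].

### API

Orientations are given as a rotation vector (axis times angle).
In Python, from bench import ctrl gives the robot as it stands.
- The arm moves only by the shell command python3 -m crank 'ROWS' [OPENING] [FORCE]. ROWS is JSON, a list of rows, each an object of numbers: "tx", "ty", "tz": the shift along the tool's x, y, z in mm; "turn": the turn about the tool's z in units of 5 degrees (1.0 is 5 degrees). In form: [{"tx": .., "ty": .., "tz": .., "turn": ..}, ...]. A call has 1 to 5 rows; each row is the pose to reach, as a shift and turn from the pose commanded when the call began, along the tool's axes at that moment; what a row does not reach only later rows make up. A row lasts 1/8 s, in which the tool goes at most 62.5 mm and 10.7 degrees, less where a joint would pass 70% of its speed; a pose out of reach is approached as far as the arm can. A call with a gripper value outside its range is refused whole. OPENING is the finger opening in mm, from 0 to 87, set as the call begins (- or left out, the last holds). The fingers move at their own pace and stop on an object; FORCE is the grip in N (left out, the last holds). Time passes only in rows, so rows that repeat a pose let the fingers close. It gives the time, the measured TCP pose, the force, the opening and the grip force at its end, in the units of the state.
- ctrl.get_state(): the state, without advancing time (a new reading comes with each control period).
- ctrl.get_image(name): name is "scene" or "top"; returns (picture, depth): 400x640x3 uint8, red, green, blue; 400x640 float32, m along the optical axis (not along the pixel's ray), 0 where there is no reading.
- ctrl.camera_model(name): a dict with "intrinsics" (3x3 intrinsics, pixels), "origin" and "orientation" of the camera in the world. Camera axes: x right, y down, z forward; pixel columns grow to the right and rows downward; lengths in m; the calibration is good to about 2 mm. A picture is of the moment at which its call begins. camera_model takes no time and is no camera call.
- ctrl.close_job(): hands the job in; it is judged then, once.
Trained networks look in the newest picture that a camera, given by its name, has taken for a name from the list of things; names that differ only in an ending like _2 or _b are one class to them, and where a whole thing is asked for, a point or a joint stands for the part that bears it (a point fixed in the world has none). Each returns a list of dicts, best first, with "confidence" (0 to 1); they miss things now and then, are a little off and sometimes report something else, mostly with a low value. They report only what shows in the picture. A call takes as long as a camera call.
- ctrl.recognise(camera, query): "xyz" ([x, y, z] in m, in world coordinates, good to about 4 mm: the middle of the surface that is visible of it).
- ctrl.mark_of(camera, query): "xyz" ([x, y, z] in m, in world coordinates, good to about 4 mm: a listed point, or the origin of a listed thing).
The state is a dict: "time": time; "joint_positions": joint angles; "qd": joint speeds; "joint_torque": joint torques, N m; "position": TCP position; "tool_rot": TCP orientation; "ft_force": force on the tool from outside, world axes, zero at the start; "torque": the same for the moment, N m; "grip_width": opening from 0.0 (shut) to 1.0 (fully open); "grip_force": force on a finger pad.
Only numpy, scipy, OpenCV 4.12 (cv2) and the standard library are available. Lean on these libraries where they do the work, as an engineer would, in place of code of your own. Each camera call takes 0.05 s, during which the arm holds its last target. There are 200 camera calls.

### The job

Lift the loose blue cap off its culture jar and lay it, open side down, in the round steel dish without dropping it or letting it down on the bench. Then slide the white carrier over the bench by its green post, jars and all, until the red spot inside the opened jar is right under the tip of the fixed dosing needle, and let go. Do not touch the needle, do not lift the carrier or take jars out of it, and leave the other things on the bench alone.

Things in the scene. Friction and masses are not known exactly. Their poses are not given: they have to be found in the camera images.
- cap: loose blue jar cap, 44 mm outer diameter, 20 mm high (4 mm top, skirt 40 mm inside); origin at the centre of its open underside, z up out of its closed top. On the jar its origin is 52 mm above the jar's, its top 75 mm above the bench; it must rise 16 mm to clear the rim. The equally high white caps beside it leave 15 mm along the row: grip it across the row
- jar: the glass culture jar that wears the blue cap: body 52 mm diameter and 40 mm high, neck 37 mm outer and 31 mm inner diameter, rim at 68 mm; origin under its centre, z up. It stands loosely in any one of the carrier's three cells, on a floor 3 mm above the bench
- spot (a point): the marked spot: a 12 mm red disc on a white ground inside that jar's neck, on the jar's axis, 58 mm above its origin, 10 mm below its rim; seen from above once the cap is off
- jar_b: white-capped jar in another cell of the carrier, 52 mm diameter, 72 mm high, its cap stays on; origin under its centre
- jar_c: white-capped jar in the remaining cell of the carrier, same as jar_b
- carrier: loose white basket, 62 mm (x) by 180 mm (y), walls 24 mm high, with three 56 mm square cells in a row along its y axis (centres at y = -59, 0, +59 mm), and a 5 mm thick, 40 mm wide tongue to x = -125 mm that bears the green post; origin under the centre of the row, x away from the post. About 0.7 kg with jars
- handle (a point): top centre of the carrier's green post: 18 mm square, sides along the carrier's x and y, top 60 mm above the bench, 110 mm in front of the row (at carrier x = -110 mm)
- needle_tip (a point): the lower end of the fixed thin steel dosing needle, 82 mm above the bench; capped jars in the carrier pass 7 mm under it
- needle: fixed dosing head: needle 3.6 mm diameter from 82 to 103 mm above the bench, yellow hub 12 mm to 115 mm, then a cylinder 28 mm diameter to 170 mm; origin on the bench right under the needle. An arm 30 mm wide at 158 to 182 mm carries it from a column, 215 mm high, 160 mm off along its x axis (away from the robot); the column's grey foot begins 105 mm off, 130 mm wide, 20 mm high
- dish: fixed shallow round steel dish, 110 mm outer and 104 mm inner diameter, rim 12 mm high, inner floor 4 mm above the bench; origin under its centre. It and the dosing stand lie left and right of the carrier, either way round
- spare_jar: loose bystander: white-capped culture jar, 52 mm diameter, 72 mm high, behind the carrier; origin under its centre
- tall_jar: loose bystander: black-capped culture jar, 52 mm diameter, 72 mm high, behind the carrier; origin under its centre
- spray: loose bystander: white bottle with blue top, 60 mm diameter, 170 mm high, behind the carrier; origin under its centre
- spatula: loose bystander: black-handled spatula, 200 mm long, lying flat on the left of the bench; origin near its middle
- spare_cap: loose bystander: white jar cap, 44 mm diameter, 20 mm high, lying on the bench behind the carrier; origin under its centre
- beaker: loose bystander: glass beaker, 70 mm diameter, 90 mm high, on the right; origin under its centre

How it is judged:
By the outcome, as a careful person would: the job done as asked, in the order asked, and still so for the second after the job is handed in, with the robot touching nothing.
It also fails if it takes over 69 s, if anything falls off the work surface, if the arm or the gripper's body presses on something with over 40 N, if the wrist force passes 120 N, or if a joint passes its speed limit or range.

## Working session

There is one attempt and no reset: what is moved stays moved. The work goes in short steps, Python scripts to look and compute and a shell command to move; the robot and the scene stay as the last step left them, time stands still between calls to the robot, and variables do not carry over. Pictures are saved under pics/ and viewed, at most 10 in all, crops included, and the job is handed in when it is done.

```bash
ls; mkdir -p pics; python3 - <<'E'
from bench import ctrl
import cv2,numpy as np
s=ctrl.get_state(); print(s['time'],s['position'],s['tool_rot'],s['grip_width'],ctrl.tip_extent)
for c in('scene','top'):
    p,d=ctrl.get_image(c); cv2.imwrite(f'pics/{c}0.png',p[:,:,::-1]); m=ctrl.camera_model(c); print(c,np.round(m['intrinsics'],1).tolist(),np.round(m['origin'],3),np.round(m['orientation'],3).tolist())
for q in 'cap jar jar_b carrier handle needle_tip needle dish spare_jar tall_jar spray spatula spare_cap beaker'.split():
    for c in ('top','scene'):
        print(q,c,[(np.round(r['xyz'],3).tolist(),round(r['confidence'],2)) for r in ctrl.mark_of(c,q)[:4]])
E
```

```text
pics
0.0 [0.23842509 0.60412503 0.24047081] [-5.86713967e-01 -3.08607371e+00  2.96921756e-03] 0.9978770475321108 0.019
scene [[383.9, 0.0, 317.6], [0.0, 383.9, 191.6], [0.0, 0.0, 1.0]] [1.332 0.041 1.014] [-1.798, -1.913, 0.653]
top [[403.7, 0.0, 315.2], [0.0, 403.7, 197.7], [0.0, 0.0, 1.0]] [ 0.534 -0.015  1.514] [-2.186, 2.17, -0.057]
cap top [([0.599, -0.026, 0.054], 0.49)]
cap scene [([0.599, -0.028, 0.058], 0.53)]
jar top [([0.591, 0.036, 0.002], 0.59), ([0.603, -0.089, 0.004], 0.49), ([0.6, -0.029, 0.002], 0.45), ([0.486, -0.039, 0.058], 0.19)]
jar scene [([0.593, 0.033, 0.002], 0.72), ([0.607, -0.091, -0.001], 0.69), ([0.604, -0.029, 0.004], 0.61)]
jar_b top [([0.591, 0.036, 0.002], 0.59), ([0.603, -0.089, 0.004], 0.49), ([0.6, -0.029, 0.002], 0.45), ([0.486, -0.039, 0.058], 0.19)]
jar_b scene [([0.593, 0.033, 0.002], 0.72), ([0.607, -0.091, -0.001], 0.69), ([0.604, -0.029, 0.004], 0.61)]
carrier top [([0.599, -0.024, 0.001], 0.91)]
carrier scene [([0.602, -0.029, -0.001], 0.66)]
handle top [([0.488, -0.039, 0.058], 0.8)]
handle scene [([0.489, -0.037, 0.061], 0.71)]
needle_tip top []
needle_tip scene [([0.597, 0.256, 0.082], 0.56)]
needle top []
needle scene []
dish top [([0.607, -0.304, 0.001], 0.9)]
dish scene [([0.603, -0.302, 0.0], 0.59)]
spare_jar top [([0.757, -0.023, -0.0], 0.55), ([0.608, -0.305, -0.005], 0.38)]
spare_jar scene [([0.76, -0.026, -0.004], 0.58)]
tall_jar top [([0.761, 0.094, -0.005], 0.54)]
tall_jar scene [([0.765, 0.088, 0.0], 0.71)]
spray top [([0.778, -0.101, 0.001], 0.78), ([0.599, -0.023, 0.0], 0.53)]
spray scene [([0.776, -0.104, -0.001], 0.81)]
spatula top [([0.513, 0.535, -0.003], 0.81)]
spatula scene [([0.512, 0.534, 0.002], 0.9)]
spare_cap top [([0.708, 0.048, -0.0], 0.68)]
spare_cap scene [([0.708, 0.042, 0.003], 0.55), ([0.59, 0.033, 0.002], 0.52)]
beaker top [([0.531, -0.546, -0.002], 0.88)]
beaker scene [([0.531, -0.548, -0.002], 0.79)]
```

View pics/scene0.png

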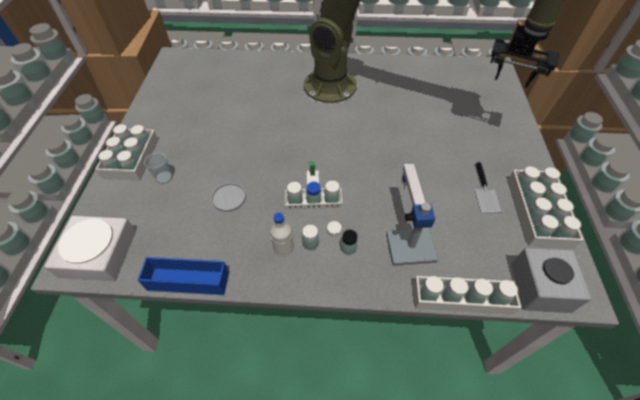

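View pics/top0.png

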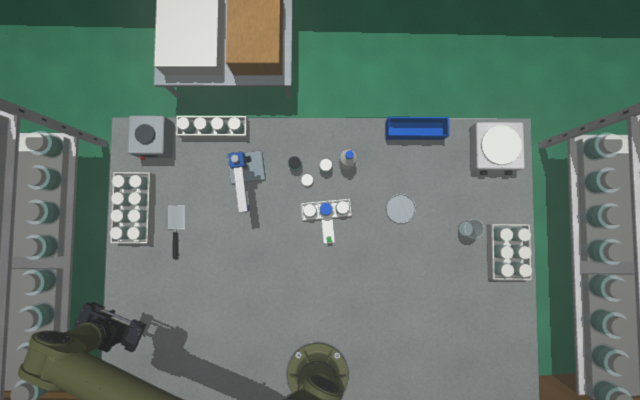

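The blue cap is the middle jar of the row (scene px 314,189; top px 326,210). The dish is on the right at top px (400,209) and the dosing head on the left, with its arm end at top px (241,212). Next I refine the positions from pixel colours.

```bash
cat > h.py <<'E'
from bench import ctrl
import cv2,numpy as np
from scipy.spatial.transform import Rotation as R
def ray(c,u,v):
    m=ctrl.camera_model(c);K=np.array(m['intrinsics']);o=np.array(m['orientation'])
    Rm=R.from_rotvec(o).as_matrix() if o.size==3 else o.reshape(3,3)
    return np.array(m['origin']),Rm@np.linalg.solve(K,[u,v,1.]),Rm,K
def atz(c,u,v,z):
    o,d,_,_=ray(c,u,v); return o+d*(z-o[2])/d[2]
def proj(c,p):
    o,_,Rm,K=ray(c,0,0); q=K@(Rm.T@(np.array(p)-o)); return q[:2]/q[2]
def centroid(c,img,mask,p,r,z):
    u,v=proj(c,p).astype(int); m=np.zeros(mask.shape,bool); m[max(v-r,0):v+r,u-r:u+r]=True
    ys,xs=np.nonzero(mask&m)
    return (len(xs),np.round([xs.mean(),ys.mean()],1),np.round(atz(c,xs.mean(),ys.mean(),z),4)) if len(xs) else None
def hsv(p): return [x.astype(int) for x in cv2.split(cv2.cvtColor(p,cv2.COLOR_RGB2HSV))]
def to_tool(target,yaw_y=None,st=None):
    """shift to target in tool axes (mm), turn units to bring tool y to yaw_y (deg, mod 180)"""
    s=st or ctrl.get_state(); Rm=R.from_rotvec(s['tool_rot']).as_matrix()
    d=Rm.T@(np.array(target)-s['position'])*1000
    cur=np.degrees(np.arctan2(Rm[1,1],Rm[0,1])); t=None
    if yaw_y is not None: t=((cur-yaw_y+90)%180-90)/5
    print('t',s['time'],'pos',np.round(s['position'],4),'yaw_y',round(cur,2),'shift',np.round(d,1),'turn',t,'tilt z',np.round(Rm[:,2],4),'q',np.round(s['joint_positions'],2))
E
python3 - <<'E'
from h import *
for c in('top','scene'):
    p,d=ctrl.get_image(c);H,S,V=hsv(p)
    print(c,'cap',centroid(c,p,(abs(H-115)<12)&(S>150),[.6,-.028,.075],14,.072 if c=='top' else .066))
    print(c,'post',centroid(c,p,(abs(H-65)<20)&(S>120),[.489,-.038,.06],12,.058 if c=='top' else .045))
    for n,q in(('j1',[.592,.035,.075]),('j2',[.604,-.09,.075]),('dish',[.604,-.303,.01]),('tip',[.597,.256,.082]),('hub',[.597,.256,.109])): print(n,proj(c,q).round(1))
    if c=='scene':
        print('yellow',centroid(c,p,(abs(H-27)<8)&(S>110),[.597,.256,.109],14,.109))
        u,v=proj(c,[.597,.256,.109]).astype(int)
        a=p[v-35:v+35,u-45:u+45,::-1]; cv2.imwrite('pics/crop_needle.png',cv2.resize(a,None,fx=8,fy=8,interpolation=cv2.INTER_CUBIC)); print('crop origin',u-45,v-35)
for k in range(4):
    print([np.round(r['xyz'],4) for r in ctrl.mark_of('scene','needle_tip')[:1]]); ctrl.get_image('scene')
to_tool([.6,-.028,.3],5.9)
E
```

```text
top cap (92, array([325.5, 208.7]), array([ 0.5958, -0.0269,  0.072 ]))
top post (15, array([328.6, 239.4]), array([ 0.4863, -0.0388,  0.058 ]))
j1 [308.1 209.6]
j2 [343.2 206.5]
dish [399.7 207.7]
tip [246.  207.7]
hub [244.6 207.3]
scene cap (122, array([313.3, 188.4]), array([ 0.6002, -0.0261,  0.066 ]))
scene post (30, array([312. , 167.2]), array([ 0.4951, -0.0381,  0.045 ]))
j1 [333.  185.4]
j2 [292.6 186.6]
dish [228.9 195.9]
tip [405.1 188.6]
hub [406.7 183.1]
yellow None
crop origin 361 148
[]
[array([0.5957, 0.2547, 0.0822])]
[array([0.5943, 0.2533, 0.0794])]
[array([0.5985, 0.2557, 0.0807])]
t 2.0 pos [0.2386 0.6046 0.2416] yaw_y 68.47 shift [-568.4 -455.9  -58.4] turn 12.513848646215507 tilt z [ 1.e-04  1.e-04 -1.e+00] q [-1.18  0.32 -0.07  1.45  0.02  1.37 -0.06]
```

View pics/crop_needle.png

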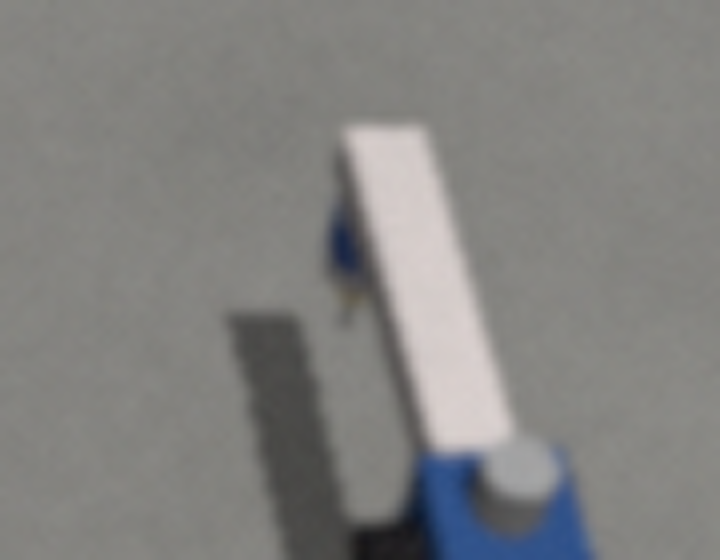

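The crop shows the hub at about (347,297) and the needle tip at about (343,328), which is scene px (403.4,188.6). So the tip is near y≈0.252. Moving over the cap now.

```bash
python3 -m crank '[{"tx":-30,"ty":-24,"tz":-30},{"tx":-75,"ty":-60,"tz":-58},{"tx":-122,"ty":-98,"tz":-58},{"tx":-169,"ty":-136,"tz":-58},{"tx":-216,"ty":-174,"tz":-58}]' 87 20
python3 -m crank '[{"tx":-47,"ty":-38},{"tx":-94,"ty":-75},{"tx":-141,"ty":-113},{"tx":-188,"ty":-151},{"tx":-235,"ty":-188}]'
python3 - <<'E'
from h import *
to_tool([.598,-.0265,.3],5.9)
p,d=ctrl.get_image('scene');H,S,V=hsv(p)
# arm fit: white-ish arm top at z .182 in top view
c='top';p,d=ctrl.get_image(c);H,S,V=hsv(p)
u,v=proj(c,[.66,.256,.182]).astype(int)
m=np.zeros(V.shape,np.uint8);m[v-40:v+40,u-30:u+30]=((V>165)&(S<60))[v-40:v+40,u-30:u+30]
n,l,st,ce=cv2.connectedComponentsWithStats(m);k=1+np.argmax(st[1:,4]);ys,xs=np.nonzero(l==k);print(st[k])
P=np.array([atz(c,a,b,.182)[:2] for a,b in zip(xs,ys)]);r=cv2.minAreaRect((P*1000).astype(np.float32));print(r);print(cv2.boxPoints(r))
E
```

```text
t 2.0 pos [0.2386 0.6046 0.2416] yaw_y 68.47 shift [-565.9 -455.2  -58.4] turn 12.513848646215507 tilt z [ 1.e-04  1.e-04 -1.e+00] q [-1.18  0.32 -0.07  1.45  0.02  1.37 -0.06]
[233 167  14  45 382]
((654.1844482421875, 260.00762939453125), (146.6913604736328, 30.382036209106445), 7.85718297958374)
[[579.4507  265.02936]
 [583.604   234.93256]
 [728.9182  254.9859 ]
 [724.7649  285.0827 ]]$[0]: bad value
$[0]: bad value
```

```bash
python3 -m crank '[{"tx":-30,"ty":-24,"tz":-30,"turn":0},{"tx":-75,"ty":-60,"tz":-58,"turn":0},{"tx":-122,"ty":-98,"tz":-58,"turn":0},{"tx":-169,"ty":-136,"tz":-58,"turn":0},{"tx":-216,"ty":-174,"tz":-58,"turn":0}]' 87 20
python3 -m crank '[{"tx":-47,"ty":-38,"tz":0,"turn":0},{"tx":-94,"ty":-75,"tz":0,"turn":0},{"tx":-141,"ty":-113,"tz":0,"turn":0},{"tx":-188,"ty":-151,"tz":0,"turn":0},{"tx":-235,"ty":-188,"tz":0,"turn":0}]'
python3 - <<'E'
from h import *
to_tool([.598,-.0265,.3],5.9)
E
```

```text
time: 2.72
position: [0.3765, 0.3617, 0.2999]
tool_rot: [0.587, 3.086, 0.002]
ft_force: [1.1, 0.8, 1.1]
grip_width: 1.0
grip_force: 0.0
time: 3.35
position: [0.526, 0.1006, 0.3]
tool_rot: [0.586, 3.085, 0.001]
ft_force: [1.5, -0.7, 0.6]
grip_width: 1.001
grip_force: 0.0
t 3.35 pos [0.526  0.1006 0.3   ] yaw_y 68.48 shift [-113.6  -91.8    0. ] turn 12.515126081499085 tilt z [ 1.1e-03  8.0e-04 -1.0e+00] q [-0.61  0.05  0.39  1.66 -0.02  1.44  0.97]
```

```bash
python3 -m crank '[{"tx":-40,"ty":-30,"tz":0,"turn":2},{"tx":-80,"ty":-62,"tz":0,"turn":4},{"tx":-114,"ty":-92,"tz":0,"turn":6},{"tx":-114,"ty":-92,"tz":0,"turn":8},{"tx":-114,"ty":-92,"tz":0,"turn":10}]'
python3 -m crank '[{"tx":0,"ty":0,"tz":30,"turn":1.3},{"tx":0,"ty":0,"tz":85,"turn":2.5},{"tx":0,"ty":0,"tz":130,"turn":2.5},{"tx":0,"ty":0,"tz":130,"turn":2.5}]'
python3 - <<'E'
from h import *
to_tool([.598,-.0265,.077],5.9)
a=[]
for c in('scene','top'):
    p,d=ctrl.get_image(c); a.append(p)
    for q in('cap','carrier','handle'): print(c,q,[(np.round(r['xyz'],4),round(r['confidence'],2)) for r in ctrl.mark_of(c,q)[:1]])
s=[int(x) for x in proj('scene',[.6,-.03,.1])]
b=a[0][s[1]-70:s[1]+50,s[0]-80:s[0]+80,::-1];cv2.imwrite('pics/pre.png',cv2.resize(b,None,fx=5,fy=5,interpolation=cv2.INTER_CUBIC));print(s[0]-80,s[1]-70)
E
```

```text
time: 3.98
position: [0.5977, -0.0259, 0.2995]
tool_rot: [-1.846, -2.542, 0.0]
ft_force: [-0.2, 0.7, 0.1]
grip_width: 0.999
grip_force: 0.0
time: 4.47
position: [0.5949, -0.0247, 0.1662]
tool_rot: [-2.099, -2.331, 0.008]
ft_force: [0.0, -0.2, 0.8]
grip_width: 1.0
grip_force: 0.0
t 4.475 pos [ 0.5949 -0.0247  0.1662] yaw_y 5.98 shift [-2.2  3.6 89.2] turn 0.016823830822343667 tilt z [-7.4e-03 -6.0e-04 -1.0e+00] q [-0.49  0.28  0.58  1.7  -0.16  1.21  0.23]
scene cap [(array([ 0.5982, -0.0261,  0.0528]), 0.62)]
scene carrier [(array([ 0.6003, -0.0283,  0.0012]), 0.85)]
scene handle []
top cap []
top carrier [(array([ 0.7766, -0.1044, -0.0014]), 0.36)]
top handle [(array([ 7.596e-01, -2.500e-02, -3.000e-04]), 0.67)]
231 111
```

View pics/pre.png

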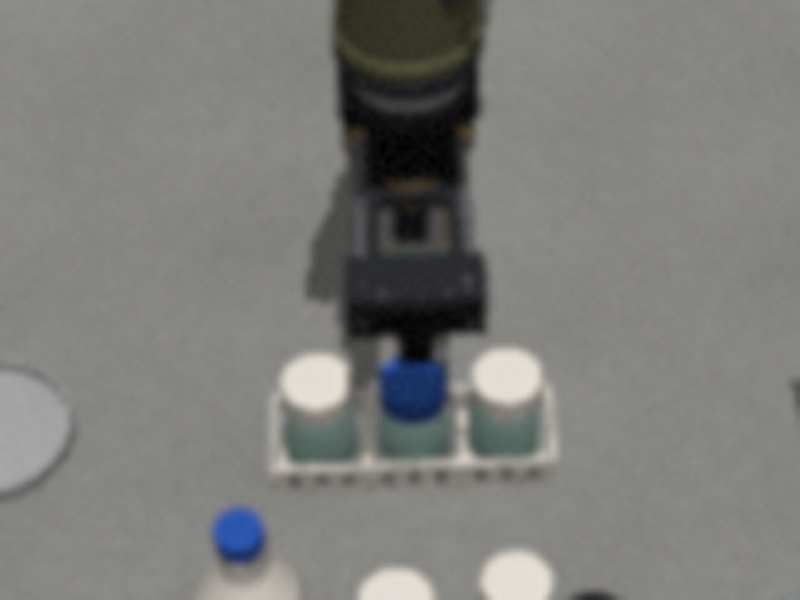

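```bash
python3 -m crank '[{"tx":0,"ty":0,"tz":25,"turn":0},{"tx":0,"ty":0,"tz":50,"turn":0},{"tx":0,"ty":0,"tz":50,"turn":0},{"tx":0,"ty":0,"tz":50,"turn":0}]'
python3 - <<'E'
from h import *
to_tool([.5985,-.0265,.077],5.9)
E
```

```text
time: 5.38
position: [0.5983, -0.0251, 0.1208]
tool_rot: [2.102, 2.333, 0.002]
ft_force: [-0.1, 0.5, -0.3]
grip_width: 1.001
grip_force: 0.0
t 5.375 pos [ 0.5983 -0.0251  0.1208] yaw_y 5.97 shift [-1.4 -0.1 43.8] turn 0.013748104418652929 tilt z [ 1.8e-03  1.0e-04 -1.0e+00] q [-0.48  0.33  0.57  1.75 -0.2   1.12  0.26]
```

```bash
python3 -m crank '[{"tx":-1,"ty":0,"tz":20,"turn":0},{"tx":-1,"ty":0,"tz":36,"turn":0},{"tx":-1,"ty":0,"tz":43,"turn":0},{"tx":-1,"ty":0,"tz":43,"turn":0},{"tx":-1,"ty":0,"tz":43,"turn":0}]'
python3 -m crank '[{"tx":0,"ty":0,"tz":0,"turn":0},{"tx":0,"ty":0,"tz":0,"turn":0},{"tx":0,"ty":0,"tz":0,"turn":0},{"tx":0,"ty":0,"tz":0,"turn":0},{"tx":0,"ty":0,"tz":0,"turn":0}]' 36 20
python3 -m crank '[{"tx":0,"ty":0,"tz":0,"turn":0},{"tx":0,"ty":0,"tz":0,"turn":0},{"tx":0,"ty":0,"tz":0,"turn":0}]'
```

```text
time: 6.0
position: [0.598, -0.0261, 0.0769]
tool_rot: [2.102, 2.334, 0.001]
ft_force: [-0.0, 0.5, -0.7]
grip_width: 1.001
grip_force: 0.0
time: 6.62
position: [0.5977, -0.026, 0.0766]
tool_rot: [2.103, 2.334, 0.0]
ft_force: [0.0, 0.1, 0.3]
grip_width: 0.515
grip_force: 0.5
time: 7.0
position: [0.5978, -0.026, 0.0766]
tool_rot: [2.103, 2.334, 0.0]
ft_force: [1.1, -0.5, 0.8]
grip_width: 0.502
grip_force: 20.0
```

```bash
python3 -m crank '[{"tx":0,"ty":0,"tz":-6,"turn":0},{"tx":0,"ty":0,"tz":-18,"turn":0},{"tx":0,"ty":0,"tz":-36,"turn":0},{"tx":0,"ty":0,"tz":-60,"turn":0},{"tx":0,"ty":0,"tz":-70,"turn":0}]'
python3 - <<'E'
from h import *
to_tool([.604,-.3035,.145],5.9)
p,d=ctrl.get_image('scene')
for q in('cap','spot','jar','carrier','handle'): print(q,[(np.round(r['xyz'],4),round(r['confidence'],2)) for r in ctrl.mark_of('scene',q)[:3]])
s=[int(x) for x in proj('scene',[.6,-.03,.1])]
b=p[s[1]-60:s[1]+40,s[0]-65:s[0]+65,::-1];cv2.imwrite('pics/lift.png',cv2.resize(b,None,fx=5,fy=5,interpolation=cv2.INTER_CUBIC))
E
```

```text
time: 7.62
position: [0.5988, -0.0262, 0.1493]
tool_rot: [2.101, 2.332, 0.004]
ft_force: [-0.2, -0.1, -0.6]
grip_width: 0.501
grip_force: 20.0
t 7.625 pos [ 0.5988 -0.0262  0.1493] yaw_y 5.96 shift [-276.3  -23.6    4.1] turn 0.012103849315582237 tilt z [ 3.6e-03  5.0e-04 -1.0e+00] q [-0.48  0.3   0.58  1.72 -0.18  1.17  0.25]
cap []
spot [(array([ 0.5994, -0.0284,  0.0616]), 0.59), (array([0.5914, 0.0309, 0.0016]), 0.31)]
jar [(array([0.5908, 0.0342, 0.0031]), 0.68), (array([ 0.602 , -0.0306,  0.0044]), 0.53)]
carrier [(array([ 5.981e-01, -2.890e-02, -1.000e-04]), 0.72)]
handle []
```

View pics/lift.png

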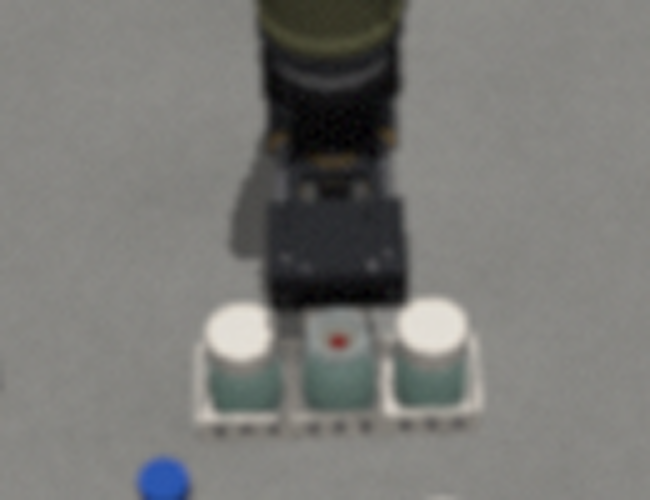

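The cap is off and gripped (width 43.6 mm), and the red spot shows in the open jar at crop px (338,341). Carrying the cap to the dish.

```bash
python3 -m crank '[{"tx":-40,"ty":-4,"tz":0,"turn":0},{"tx":-100,"ty":-9,"tz":0,"turn":0},{"tx":-160,"ty":-14,"tz":0,"turn":0},{"tx":-215,"ty":-19,"tz":0,"turn":0},{"tx":-260,"ty":-23,"tz":0,"turn":0}]'
python3 -m crank '[{"tx":-16,"ty":-1,"tz":0,"turn":0},{"tx":-16,"ty":-1,"tz":0,"turn":0},{"tx":-16,"ty":-1,"tz":40,"turn":0},{"tx":-16,"ty":-1,"tz":75,"turn":0},{"tx":-16,"ty":-1,"tz":75,"turn":0}]'
python3 - <<'E'
from h import *
ctrl.get_image('scene')
to_tool([.604,-.3035,.027],5.9)
p,d=ctrl.get_image('scene')
for q in('cap','dish'): print(q,[(np.round(r['xyz'],4),round(r['confidence'],2)) for r in ctrl.mark_of('scene',q)[:3]])
s=[int(x) for x in proj('scene',[.6,-.3,.05])]
b=p[s[1]-50:s[1]+50,s[0]-65:s[0]+65,::-1];cv2.imwrite('pics/dish.png',cv2.resize(b,None,fx=5,fy=5,interpolation=cv2.INTER_CUBIC))
E
```

```text
time: 8.55
position: [0.6008, -0.2895, 0.1456]
tool_rot: [-2.104, -2.332, 0.002]
ft_force: [1.1, 0.3, -0.6]
grip_width: 0.503
grip_force: 20.0
time: 9.18
position: [0.6013, -0.2985, 0.0682]
tool_rot: [-2.094, -2.332, 0.001]
ft_force: [0.5, 0.9, -0.1]
grip_width: 0.499
grip_force: 20.0
t 9.225 pos [ 0.6026 -0.3     0.0706] yaw_y 6.14 shift [-3.7  1.1 43.6] turn 0.047224949783736744 tilt z [-0.0022  0.0023 -1.    ] q [-0.04  0.56  0.62  1.59 -0.35  1.11  0.78]
cap [(array([0.5974, 0.2537, 0.0819]), 0.49)]
dish [(array([ 6.032e-01, -3.022e-01, -6.000e-04]), 0.67)]
```

View pics/dish.png

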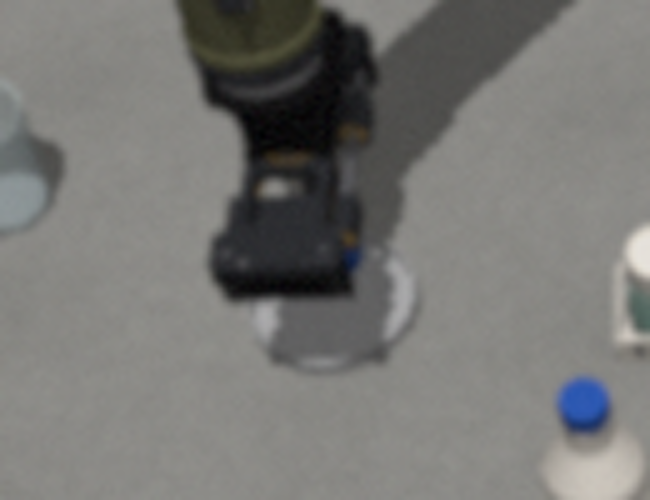

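The gripper is above the dish (dish centre at crop px (335,305)) with the blue cap peeking out at (350,255). Lowering slowly.

```bash
python3 -m crank '[{"tx":-3,"ty":0,"tz":15,"turn":0},{"tx":-3,"ty":0,"tz":30,"turn":0},{"tx":-3,"ty":0,"tz":38,"turn":0},{"tx":-3,"ty":0,"tz":38,"turn":0},{"tx":-3,"ty":0,"tz":38,"turn":0}]'
python3 - <<'E'
from h import *
ctrl.get_image('scene')
to_tool([.604,-.3035,.026],5.9)
print(ctrl.get_state()['ft_force'])
E
```

```text
time: 10.0
position: [0.603, -0.3062, 0.0337]
tool_rot: [2.103, 2.334, 0.0]
ft_force: [0.6, -0.7, -0.6]
grip_width: 0.503
grip_force: 20.0
t 10.05 pos [ 0.6031 -0.3063  0.034 ] yaw_y 5.96 shift [2.7 1.2 8. ] turn 0.012942898470743102 tilt z [ 8.e-04 -3.e-04 -1.e+00] q [-0.02  0.6   0.6   1.61 -0.38  1.05  0.8 ]
[ 0.0032562  -0.01465017 -0.30537291]
```

```bash
python3 -m crank '[{"tx":2,"ty":0,"tz":4,"turn":0},{"tx":2,"ty":0,"tz":6,"turn":0},{"tx":2,"ty":0,"tz":7,"turn":0},{"tx":2,"ty":0,"tz":8,"turn":0},{"tx":2,"ty":0,"tz":8,"turn":0}]'
```

```text
time: 10.68
position: [0.6026, -0.3041, 0.0256]
tool_rot: [2.103, 2.334, 0.0]
ft_force: [0.1, -0.3, -1.0]
grip_width: 0.499
grip_force: 20.0
```

```bash
python3 -m crank '[{"tx":0,"ty":0,"tz":0.5,"turn":0},{"tx":0,"ty":0,"tz":0.5,"turn":0}]'
```

```text
time: 10.92
position: [0.6027, -0.3041, 0.0255]
tool_rot: [2.103, 2.334, 0.0]
ft_force: [-1.2, 0.9, 4.3]
grip_width: 0.502
grip_force: 20.0
```

Contact with the dish floor (4 N up). Opening only to 56 mm so the fingers stay inside the dish, then rising.

```bash
python3 -m crank '[{"tx":0,"ty":0,"tz":0,"turn":0},{"tx":0,"ty":0,"tz":0,"turn":0},{"tx":0,"ty":0,"tz":0,"turn":0},{"tx":0,"ty":0,"tz":0,"turn":0}]' 56
python3 -m crank '[{"tx":0,"ty":0,"tz":-8,"turn":0},{"tx":0,"ty":0,"tz":-30,"turn":0},{"tx":0,"ty":0,"tz":-75,"turn":0},{"tx":0,"ty":0,"tz":-130,"turn":0},{"tx":0,"ty":0,"tz":-174,"turn":0}]'
python3 - <<'E'
from h import *
to_tool([.489,-.038,.2],95.9)
for c in('scene','top'):
    p,d=ctrl.get_image(c)
    for q in('cap','handle','carrier','spot'): print(c,q,[(np.round(r['xyz'],4),round(r['confidence'],2)) for r in ctrl.mark_of(c,q)[:2]])
E
```

```text
time: 11.42
position: [0.6026, -0.3039, 0.0249]
tool_rot: [-2.103, -2.334, 0.0]
ft_force: [0.5, -0.5, 0.1]
grip_width: 0.642
grip_force: 0.0
time: 12.05
position: [0.603, -0.3047, 0.2036]
tool_rot: [2.101, 2.331, 0.002]
ft_force: [0.6, 0.4, 0.1]
grip_width: 0.646
grip_force: 0.0
t 12.05 pos [ 0.603  -0.3047  0.2036] yaw_y 5.94 shift [277.1 -85.8   2.8] turn -17.991622033017975 tilt z [ 0.0037 -0.0014 -1.    ] q [-0.06  0.45  0.67  1.46 -0.28  1.33  0.73]
scene cap [(array([ 0.602 , -0.3015,  0.0039]), 0.71), (array([0.7086, 0.0417, 0.0033]), 0.16)]
scene handle [(array([ 0.491 , -0.0387,  0.0607]), 0.71)]
scene carrier [(array([ 0.6001, -0.0296,  0.0011]), 0.69), (array([0.5941, 0.0334, 0.004 ]), 0.67)]
scene spot [(array([ 0.6006, -0.0265,  0.0609]), 0.56)]
top cap [(array([0.5929, 0.0357, 0.0037]), 0.59), (array([ 0.603 , -0.3025,  0.0028]), 0.46)]
top handle [(array([ 0.4861, -0.0374,  0.0589]), 0.94)]
top carrier [(array([ 0.5969, -0.026 ,  0.0039]), 0.79)]
top spot [(array([ 0.6007, -0.0274,  0.0624]), 0.72), (array([0.5926, 0.0362, 0.004 ]), 0.41)]
```

```bash
python3 -m crank '[{"tx":45,"ty":-14,"tz":0,"turn":-2},{"tx":103,"ty":-32,"tz":0,"turn":-4},{"tx":161,"ty":-50,"tz":0,"turn":-6},{"tx":219,"ty":-68,"tz":0,"turn":-8},{"tx":277,"ty":-86,"tz":0,"turn":-10}]' 70
python3 -m crank '[{"tx":0,"ty":0,"tz":0,"turn":-2},{"tx":0,"ty":0,"tz":20,"turn":-4},{"tx":0,"ty":0,"tz":50,"turn":-6},{"tx":0,"ty":0,"tz":80,"turn":-8},{"tx":0,"ty":0,"tz":80,"turn":-8}]'
python3 -m crank '[{"tx":0,"ty":0,"tz":0,"turn":0},{"tx":0,"ty":0,"tz":0,"turn":0}]'
python3 - <<'E'
from h import *
ctrl.get_image('scene')
to_tool([.489,-.038,.038],95.9)
p,d=ctrl.get_image('scene')
for q in('handle','carrier','spot'): print(q,[(np.round(r['xyz'],4),round(r['confidence'],2)) for r in ctrl.mark_of('scene',q)[:2]])
s=[int(x) for x in proj('scene',[.5,-.04,.08])]
b=p[s[1]-50:s[1]+50,s[0]-65:s[0]+65,::-1];cv2.imwrite('pics/post.png',cv2.resize(b,None,fx=5,fy=5,interpolation=cv2.INTER_CUBIC))
E
```

```text
time: 13.18
position: [0.487, -0.0357, 0.1987]
tool_rot: [-0.91, -3.006, 0.0]
ft_force: [0.2, 0.8, 0.5]
grip_width: 0.804
grip_force: 0.0
time: 13.8
position: [0.486, -0.0376, 0.1168]
tool_rot: [0.16, -3.132, 0.001]
ft_force: [-0.3, -1.2, 0.1]
grip_width: 0.804
grip_force: 0.0
time: 14.05
position: [0.4893, -0.0375, 0.1204]
tool_rot: [-0.161, 3.135, 0.0]
ft_force: [0.5, 0.5, 1.1]
grip_width: 0.804
grip_force: 0.0
t 14.1 pos [ 0.4892 -0.0375  0.1203] yaw_y 95.9 shift [ 0.4 -0.5 82.3] turn -0.0007450845737963618 tilt z [ 2.3e-03  4.0e-04 -1.0e+00] q [-0.41  0.08  0.45  2.   -0.04  1.07  1.73]
handle [(array([ 0.4897, -0.0358,  0.0631]), 0.87), (array([ 0.5997, -0.0267,  0.064 ]), 0.24)]
carrier [(array([ 0.6017, -0.0287, -0.0016]), 0.9)]
spot [(array([ 0.5976, -0.0261,  0.0612]), 0.68)]
```

View pics/post.png

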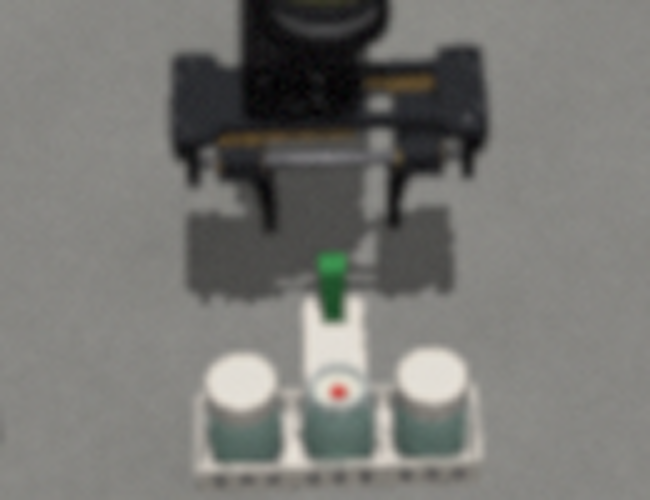

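The post (crop px 333,265) is centred between the fingers (268 and 397), and the red spot shows at (338,392). Descending and gripping.

```bash
python3 -m crank '[{"tx":0,"ty":0,"tz":30,"turn":0},{"tx":0,"ty":0,"tz":60,"turn":0},{"tx":0,"ty":0,"tz":81,"turn":0},{"tx":0,"ty":0,"tz":81,"turn":0},{"tx":0,"ty":0,"tz":81,"turn":0}]'
python3 -m crank '[{"tx":0,"ty":0,"tz":0,"turn":0},{"tx":0,"ty":0,"tz":0,"turn":0},{"tx":0,"ty":0,"tz":0,"turn":0},{"tx":0,"ty":0,"tz":0,"turn":0},{"tx":0,"ty":0,"tz":0,"turn":0}]' 10 40
python3 -m crank '[{"tx":0,"ty":0,"tz":0,"turn":0},{"tx":0,"ty":0,"tz":0,"turn":0},{"tx":0,"ty":0,"tz":0,"turn":0}]'
python3 - <<'E'
from h import *
S=[];N=[]
for k in range(5):
    p,d=ctrl.get_image('scene');H,Sa,V=hsv(p)
    c=centroid('scene',p,((H<8)|(H>172))&(Sa>110),[.599,-.027,.061],10,.061)
    r=ctrl.mark_of('scene','needle_tip')[:1];t=ctrl.mark_of('scene','spot')[:1]
    N+= [x['xyz'] for x in r];S+=[x['xyz'] for x in t]
    if k<2: print(c)
print(np.mean(S,0),np.std(S,0),len(S));print(np.mean(N,0),np.std(N,0),len(N))
print('tip px ray at z.082',atz('scene',403.4,188.6,.082), 'needle img of mean',proj('scene',np.mean(N,0)))
p,d=ctrl.get_image('top');H,Sa,V=hsv(p);print(centroid('top',p,((H<8)|(H>172))&(Sa>110),[.599,-.027,.061],10,.061))
to_tool([.489,-.038,.038],95.9)
E
```

```text
time: 14.92
position: [0.489, -0.0375, 0.0389]
tool_rot: [-0.163, 3.136, 0.0]
ft_force: [1.3, -0.0, 0.6]
grip_width: 0.804
grip_force: 0.0
time: 15.55
position: [0.4883, -0.0374, 0.0381]
tool_rot: [-0.164, 3.137, 0.0]
ft_force: [1.2, -0.3, -1.2]
grip_width: 0.327
grip_force: 0.0
time: 15.92
position: [0.4882, -0.0376, 0.038]
tool_rot: [-0.163, 3.137, -0.0]
ft_force: [0.4, 0.1, 0.3]
grip_width: 0.208
grip_force: 40.0
(2, array([313.5, 189. ]), array([ 0.5988, -0.0255,  0.061 ]))
(2, array([313.5, 189. ]), array([ 0.5988, -0.0255,  0.061 ]))
[ 0.598675 -0.02725   0.06145 ] [0.00051174 0.00137386 0.00150083] 4
[0.59676 0.25466 0.08202] [0.0013124  0.0008015  0.00060795] 5
tip px ray at z.082 [0.5971458 0.2507823 0.082    ] needle img of mean [404.66792479 188.55555621]
(4, array([325.5, 208.5]), array([ 0.597, -0.027,  0.061]))
t 16.725 pos [ 0.4882 -0.0376  0.038 ] yaw_y 95.96 shift [-0.7 -0.5  0. ] turn 0.01251298542499626 tilt z [ 0.e+00 -1.e-04 -1.e+00] q [-0.39  0.2   0.45  2.07 -0.11  0.89  1.79]
```

```bash
python3 -m crank '[{"tx":-1,"ty":6,"tz":0,"turn":0},{"tx":-2,"ty":20,"tz":0,"turn":0},{"tx":-4,"ty":40,"tz":0,"turn":0},{"tx":-6,"ty":62,"tz":0,"turn":0},{"tx":-8,"ty":84,"tz":0,"turn":0}]'
python3 - <<'E'
from h import *
print(ctrl.get_state()['ft_force'],ctrl.get_state()['torque'],ctrl.get_state()['grip_width'])
to_tool([.4862,.2324,.038],95.96)
E
```

```text
time: 17.35
position: [0.4873, 0.0477, 0.038]
tool_rot: [0.163, -3.137, 0.0]
ft_force: [-0.3, -3.5, -1.1]
grip_width: 0.2
grip_force: 40.0
[-0.33890329 -3.50936567 -1.13779722] [-0.7482834  -0.01719227 -0.37404241] 0.19979434275600053
t 17.35 pos [0.4873 0.0477 0.038 ] yaw_y 95.95 shift [-18.1 183.8  -0. ] turn -0.001624344087409213 tilt z [-2.e-04 -3.e-04 -1.e+00] q [-0.51  0.2   0.39  2.07 -0.09  0.89  1.6 ]
```

```bash
python3 -m crank '[{"tx":-2,"ty":22,"tz":0,"turn":0},{"tx":-4,"ty":44,"tz":0,"turn":0},{"tx":-7,"ty":66,"tz":0,"turn":0},{"tx":-9,"ty":88,"tz":0,"turn":0},{"tx":-11,"ty":110,"tz":0,"turn":0}]'
python3 -m crank '[{"tx":-2,"ty":22,"tz":0,"turn":0},{"tx":-4,"ty":42,"tz":0,"turn":0},{"tx":-6,"ty":58,"tz":0,"turn":0},{"tx":-7,"ty":69,"tz":0,"turn":0},{"tx":-7,"ty":74,"tz":0,"turn":0}]'
python3 -m crank '[{"tx":0,"ty":0,"tz":0,"turn":0},{"tx":0,"ty":0,"tz":0,"turn":0}]'
python3 - <<'E'
from h import *
to_tool([.4862,.2424,.038],95.96)
S=[];N=[];C=[];A=0
for k in range(6):
    p,d=ctrl.get_image('scene');A=A+p.astype(float)/6
    N+=[x['xyz'] for x in ctrl.mark_of('scene','needle_tip')[:1]];S+=[x['xyz'] for x in ctrl.mark_of('scene','spot')[:1]];C+=[x['xyz'] for x in ctrl.mark_of('scene','carrier')[:1]]
for n,q in(('spot',S),('tip',N),('car',C)): print(n,np.round(np.median(q,0),4),np.round(np.std(q,0),4),len(q))
s=[int(x) for x in proj('scene',[.597,.25,.08])];print(s[0]-30,s[1]-22)
b=A[s[1]-22:s[1]+22,s[0]-30:s[0]+30,::-1];cv2.imwrite('pics/under.png',cv2.resize(b.astype(np.uint8),None,fx=13,fy=13,interpolation=cv2.INTER_CUBIC))
E
```

```text
time: 17.98
position: [0.4866, 0.158, 0.0381]
tool_rot: [0.163, -3.137, 0.001]
ft_force: [-0.3, -4.8, 0.9]
grip_width: 0.208
grip_force: 40.1
time: 18.6
position: [0.4863, 0.2322, 0.0381]
tool_rot: [-0.164, 3.137, -0.0]
ft_force: [0.0, -5.2, 2.2]
grip_width: 0.206
grip_force: 40.1
time: 18.85
position: [0.4862, 0.2324, 0.0381]
tool_rot: [-0.164, 3.137, 0.002]
ft_force: [1.0, 0.1, -1.4]
grip_width: 0.199
grip_force: 40.0
t 18.85 pos [0.4862 0.2324 0.0381] yaw_y 96.0 shift [-1.1  9.9  0.1] turn 0.007100474149865477 tilt z [ 3.0e-04  1.1e-03 -1.0e+00] q [-0.73  0.29  0.27  1.95 -0.1   0.92  1.26]
spot [0.597  0.2426 0.0616] [0.0009 0.0004 0.0011] 6
tip [0.5964 0.2538 0.0823] [0.0015 0.0019 0.0015] 6
car [ 0.5982  0.2429 -0.    ] [0.0009 0.002  0.001 ] 6
373 166
```

View pics/under.png

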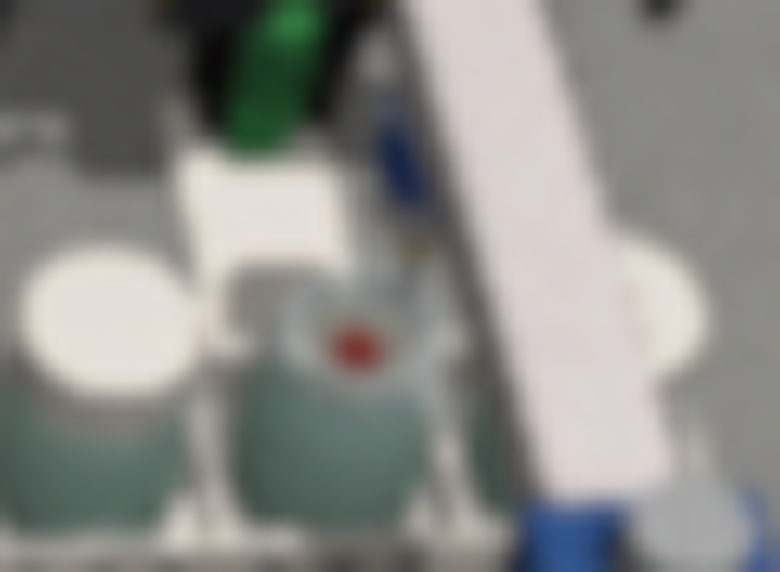

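The spot is at crop px (355,347), about (399.8,192.2) in the full image. The yellow hub is at (415,245), and the tip is near full px (403.5,188.6). I'll now compute the remaining shift.

```bash
python3 - <<'E'
from h import *
A=np.mean([ctrl.get_image('scene')[0].astype(float) for k in range(12)],0).astype(np.float32)
red=np.clip(A[:,:,0]-A[:,:,1:].max(2)-25,0,None);w=red[184:200,392:410];yy,xx=np.mgrid[184:200,392:410]
u,v=(w*xx).sum()/w.sum(),(w*yy).sum()/w.sum();print('spot px',u,v,w.sum());sp=atz('scene',u,v,.061);print('spot',sp)
# yellow hub
ye=np.clip(A[:,:,:2].min(2)-A[:,:,2]-8,0,None);w=ye[178:192,398:412];yy,xx=np.mgrid[178:192,398:412]
u,v=(w*xx).sum()/w.sum(),(w*yy).sum()/w.sum();print('hub px',u,v,w.sum(),atz('scene',u,v,.109))
print(np.round(w).astype(int))
g=A[184:194,398:410].mean(2).round().astype(int);print(g)
for q in([.5965,.2525,.082],[.5965,.2525,.109],[.5965,.2525,.103],[.5965,.2525,.061],[.5965,.2525,.142]):print(q,proj('scene',q).round(2))
# blue cylinder z .115-.158
b=np.clip(A[:,:,2]-A[:,:,0]-20,0,None)[170:186,396:412];print(np.round(b).astype(int))
E
```

```text
spot px 399.9739935508044 192.38940612142355 172.91666
spot [0.59619638 0.24384112 0.061     ]
hub px 402.6741010978555 184.7008957856752 18.66668 [0.60369959 0.24358382 0.109     ]
[[0 0 0 0 0 0 0 0 0 0 0 0 0 0]
 [0 0 0 0 0 0 0 0 0 0 0 0 0 0]
 [0 0 0 0 0 0 0 0 0 0 0 0 0 0]
 [1 0 0 0 0 0 0 0 0 0 0 0 0 0]
 [1 0 0 0 0 0 0 0 0 0 0 0 0 0]
 [1 0 0 0 0 0 0 0 0 0 0 0 0 0]
 [1 0 0 0 0 0 0 0 0 0 0 0 0 0]
 [1 0 0 0 0 2 6 5 1 0 0 0 0 0]
 [0 0 0 0 0 0 0 0 0 0 0 0 0 0]
 [0 0 0 0 0 0 0 0 0 0 0 0 0 0]
 [0 0 0 0 0 0 0 0 0 0 0 0 0 0]
 [0 0 0 0 0 0 0 0 0 0 0 0 0 0]
 [0 0 0 0 0 0 0 0 0 0 0 0 0 0]
 [0 0 0 0 0 0 0 0 0 0 0 0 0 0]]
[[216 190 155 135 124 106  90  86  87  85 101 147]
 [213 196 163 142 132 116  97  95 100  94  93 130]
 [193 190 166 147 138 123 106 110 116 105  92 120]
 [163 167 154 139 133 122 111 123 128 115  95 110]
 [143 149 143 133 126 117 116 132 136 123 101  99]
 [134 137 135 132 128 122 123 136 142 132 109  94]
 [128 125 123 126 129 129 128 136 148 144 121  96]
 [121 108 103 111 123 129 131 141 159 159 136 103]
 [112  89  79  92 112 126 135 149 162 159 136 102]
 [118  94  81  91 114 13
[... 344 characters left out ...]
 0  0  0  0  0  0  0  0  0  0  0  0]
 [ 0  0  0  0  0  0  0  0  0  0  0  0  0  0  0  0]
 [ 0  0  0  0  0  0  0  0  0  0  0  0  0  0  0  0]
 [ 0  0  0  0  0  0  0  0  0  0  0  0  0  0  0  0]
 [ 0  0  0  0  0  0  2 11  0  0  0  0  0  0  0  0]
 [ 0  0  0  0  0  0  8 22  7  0  0  0  0  0  0  0]
 [ 0  0  0  0  0  0  5 24 13  0  0  0  0  0  0  0]
 [ 0  0  0  0  0  0  0 20 19  0  0  0  0  0  0  0]
 [ 0  0  0  0  0  0  0 10 20  3  0  0  0  0  0  0]
 [ 0  0  0  0  0  0  0  0  5  0  0  0  0  0  0  0]
 [ 0  0  0  0  0  0  0  0  0  0  0  0  0  0  0  0]
 [ 0  0  0  0  0  0  0  0  0  0  0  0  0  0  0  0]
 [ 0  0  0  0  0  0  0  0  0  0  0  0  0  0  0  0]
 [ 0  0  0  0  0  0  0  0  0  0  0  0  0  0  0  0]]
```

```bash
python3 - <<'E'
from h import *
p=cv2.imread('pics/scene0.png').astype(float)
print(p[180:193,398:411].mean(2).round().astype(int))
print((p[180:193,398:411,2]-p[180:193,398:411,0]).round().astype(int))
for y in(.248,.251,.254,.257):
  print(y,[proj('scene',[.5965,y,z]).round(2).tolist() for z in(.082,.092,.103,.109,.115)])
E
```

```text
[[130 129 125 106  78  55  46  57  73 102 150 188 202]
 [131 131 124 108  85  66  55  59  69  88 133 178 200]
 [133 134 127 113  96  77  73  74  72  83 118 169 197]
 [133 132 130 124 109  91  82  80  78  79 110 156 192]
 [130 133 131 128 120 101  87  84  83  84  98 143 184]
 [130 131 131 130 125 112  93  92  97  89  89 124 175]
 [128 131 132 131 128 114  97 106 113 101  89 115 167]
 [118 128 130 131 127 115 103 116 122 112  91 107 156]
 [103 125 130 132 127 115 109 122 127 117  97  97 137]
 [ 94 119 130 131 129 125 124 128 129 123 104  90 122]
 [ 89 113 127 130 128 129 130 132 130 125 110  92 111]
 [ 83 102 124 131 131 131 132 133 132 126 112  92 101]
 [ 77  96 120 132 131 131 133 131 131 128 119  98  94]]
[[  4   4   4   0 -10 -29 -39 -22  -3   5   9  10  10]
 [  4   4   3   3  -4 -16 -26 -19  -5   4   7   8  10]
 [  4   4   5   3   2  -2  -7  -8  -4   3   7   8  10]
 [  4   5   5   4   4   3   3   1   1   2   5   8  10]
 [  4   4   5   6   6  10  12  11   8   5   5   7   9]
 [  3   2   4   5   6  12  17  18  13   8   5   6   9]
 [  3   4   3   5   5   8   9   9   9   6   5   6   9]
 [  5   4   5   4   4   5   5   5   4   4   5   4   9]
 [  3   4   5   5   3   3   4   4   4   3   5   5   7]
 [  4   4   4   4   4   3   5   3   4   4   4   5   7]
 [  2   4   4   5   5   4   4   4   4   5   5   4   7]
 [  3   5   4   4   5   4   4   5   4   5   4   6   5]
 [  2   3   4   4   5   4   4   3   4   5   3   3   6]]
0.248 [[402.47, 188.39], [403.03, 186.38], [403.64, 184.13], [403.99, 182.89], [404.33, 181.64]]
0.251 [[403.46, 188.44], [404.02, 186.42], [404.65, 184.18], [404.99, 182.94], [405.34, 181.69]]
0.254 [[404.44, 188.48], [405.01, 186.47], [405.65, 184.22], [406.0, 182.99], [406.35, 181.74]]
0.257 [[405.43, 188.53], [406.01, 186.52], [406.65, 184.27], [407.0, 183.03], [407.36, 181.78]]
```

```bash
python3 -m crank '[{"tx":0,"ty":3,"tz":0,"turn":0},{"tx":-1,"ty":6,"tz":0,"turn":0},{"tx":-1,"ty":8.5,"tz":0,"turn":0},{"tx":-1,"ty":8.5,"tz":0,"turn":0},{"tx":-1,"ty":8.5,"tz":0,"turn":0}]'
python3 - <<'E'
from h import *
S=[];N=[];I=[]
for k in range(6):
    I.append(ctrl.get_image('scene')[0].astype(np.float32))
    N+=[x['xyz'] for x in ctrl.mark_of('scene','needle_tip')[:1]];S+=[x['xyz'] for x in ctrl.mark_of('scene','spot')[:1]]
for n,q in(('spot',S),('tip',N)): print(n,np.round(np.median(q,0),4),np.round(np.std(q,0),4),len(q))
A=np.mean(I,0);red=np.clip(A[:,:,0]-A[:,:,1:].max(2)-20,0,None);w=red[184:200,392:412];yy,xx=np.mgrid[184:200,392:412]
u,v=(w*xx).sum()/w.sum(),(w*yy).sum()/w.sum();print('spot px',u,v,w.sum(),atz('scene',u,v,.061))
b=A[166:210,373:433,::-1];cv2.imwrite('pics/under2.png',cv2.resize(b.astype(np.uint8),None,fx=13,fy=13,interpolation=cv2.INTER_CUBIC))
to_tool([.4862,.2409,.038],95.96)
E
```

```text
time: 21.28
position: [0.4867, 0.2398, 0.0381]
tool_rot: [-0.163, 3.137, -0.001]
ft_force: [0.7, -2.1, -0.6]
grip_width: 0.204
grip_force: 40.0
spot [0.5973 0.2507 0.0613] [0.0649 0.1108 0.0259] 5
tip [0.5979 0.2528 0.0808] [0.0677 0.1327 0.031 ] 6
spot px 402.34221167863814 192.4880738356575 230.83334 [0.59614979 0.251151   0.061     ]
t 22.175 pos [0.4864 0.2405 0.0381] yaw_y 95.98 shift [0.1 0.4 0.1] turn 0.003334669427516701 tilt z [ 2.e-04  3.e-04 -1.e+00] q [-0.74  0.29  0.27  1.94 -0.1   0.92  1.25]
```

View pics/under2.png

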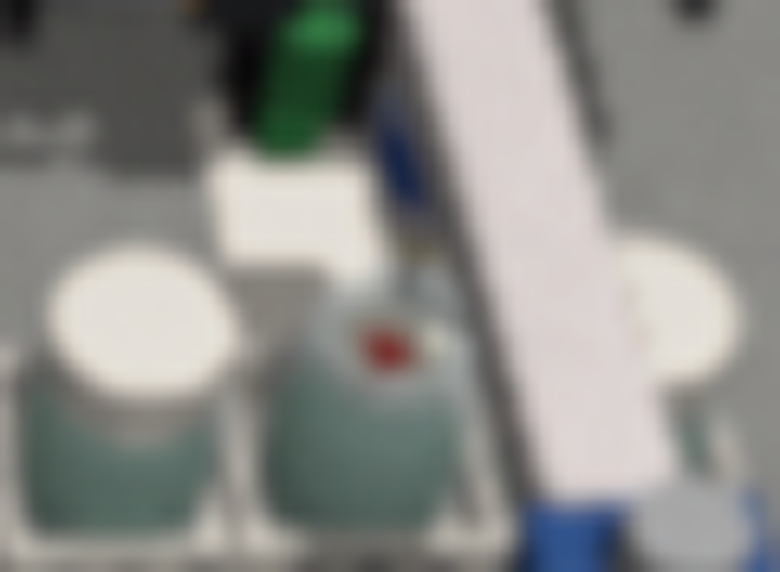

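The spot is at crop px (388,350), nearly under the needle (needle around (410,290), seen obliquely). I'll add 1 mm more, then release and rise.

```bash
python3 -m crank '[{"tx":0,"ty":1.2,"tz":0,"turn":0},{"tx":0,"ty":1.2,"tz":0,"turn":0},{"tx":0,"ty":1.2,"tz":0,"turn":0}]'
python3 -m crank '[{"tx":0,"ty":0,"tz":0,"turn":0},{"tx":0,"ty":0,"tz":0,"turn":0},{"tx":0,"ty":0,"tz":0,"turn":0},{"tx":0,"ty":0,"tz":0,"turn":0}]' 60
python3 - <<'E'
from h import *
S=[];N=[];I=[]
for k in range(6):
    I.append(ctrl.get_image('scene')[0].astype(np.float32))
    N+=[x['xyz'] for x in ctrl.mark_of('scene','needle_tip')[:1]];S+=[x['xyz'] for x in ctrl.mark_of('scene','spot')[:1]]
for n,q in(('spot',S),('tip',N)): print(n,np.round(np.median(q,0),4),len(q))
A=np.mean(I,0);red=np.clip(A[:,:,0]-A[:,:,1:].max(2)-20,0,None);w=red[184:200,392:412];yy,xx=np.mgrid[184:200,392:412]
u,v=(w*xx).sum()/w.sum(),(w*yy).sum()/w.sum();print('spot px',u,v,w.sum(),atz('scene',u,v,.061))
I=np.mean([ctrl.get_image('top')[0].astype(np.float32) for k in range(3)],0)
print(proj('top',[.5965,.2525,.061]))
to_tool([.4862,.2409,.038],95.96)
E
```

```text
time: 22.55
position: [0.486, 0.2417, 0.0381]
tool_rot: [0.164, -3.137, -0.0]
ft_force: [0.6, -2.7, -0.3]
grip_width: 0.202
grip_force: 40.0
time: 23.05
position: [0.4862, 0.2419, 0.0382]
tool_rot: [-0.164, 3.137, 0.001]
ft_force: [-0.5, 0.8, 0.1]
grip_width: 0.577
grip_force: 0.0
spot [0.5972 0.25   0.0625] 6
tip [0.5968 0.2534 0.0814] 6
spot px 402.8148555323284 192.3828132462625 226.83331 [0.59565018 0.25264348 0.061     ]
[248.10305839 208.07189016]
t 24.1 pos [0.4862 0.2416 0.0381] yaw_y 95.97 shift [ 0.1 -0.6  0.1] turn 0.002088800013351033 tilt z [ 1.e-04  0.e+00 -1.e+00] q [-0.74  0.29  0.27  1.94 -0.1   0.92  1.24]
```

Spot and tip agree to within about 2 mm. Retreating upward and checking.

```bash
python3 -m crank '[{"tx":0,"ty":0,"tz":-10,"turn":0},{"tx":0,"ty":0,"tz":-35,"turn":0},{"tx":0,"ty":0,"tz":-80,"turn":0},{"tx":0,"ty":0,"tz":-130,"turn":0},{"tx":20,"ty":0,"tz":-180,"turn":0}]'
python3 -m crank '[{"tx":0,"ty":0,"tz":0,"turn":0},{"tx":0,"ty":0,"tz":0,"turn":0},{"tx":0,"ty":0,"tz":0,"turn":0}]'
python3 - <<'E'
from h import *
S=[];N=[];I=[]
for k in range(4):
    I.append(ctrl.get_image('scene')[0].astype(np.float32))
    N+=[x['xyz'] for x in ctrl.mark_of('scene','needle_tip')[:1]];S+=[x['xyz'] for x in ctrl.mark_of('scene','spot')[:1]]
for n,q in(('spot',S),('tip',N)): print(n,np.round(np.median(q,0),4),len(q))
for q in('cap','carrier','handle','spray','spare_jar','tall_jar','spare_cap'): print(q,[(np.round(r['xyz'],3),round(r['confidence'],2)) for r in ctrl.mark_of('scene',q)[:1]])
A=np.mean(I,0);red=np.clip(A[:,:,0]-A[:,:,1:].max(2)-20,0,None);w=red[184:200,392:412];yy,xx=np.mgrid[184:200,392:412]
u,v=(w*xx).sum()/w.sum(),(w*yy).sum()/w.sum();print('spot px',u,v,atz('scene',u,v,.061))
cv2.imwrite('pics/final.png',cv2.resize(A[110:260,180:460,::-1].astype(np.uint8),None,fx=2.8,fy=2.8,interpolation=cv2.INTER_CUBIC))
E
```

```text
time: 24.72
position: [0.467, 0.2391, 0.2205]
tool_rot: [-0.161, 3.136, 0.0]
ft_force: [0.9, 0.9, 0.1]
grip_width: 0.693
grip_force: 0.0
time: 25.1
position: [0.4658, 0.239, 0.2167]
tool_rot: [0.163, -3.135, 0.002]
ft_force: [0.2, -0.0, -0.5]
grip_width: 0.691
grip_force: 0.0
spot [0.5975 0.2536 0.0622] 4
tip [0.5958 0.1139 0.041 ] 4
cap [(array([0.764, 0.088, 0.   ]), 0.6)]
carrier [(array([0.6 , 0.25, 0.  ]), 0.94)]
handle [(array([0.488, 0.242, 0.064]), 0.95)]
spray [(array([ 0.777, -0.105, -0.001]), 0.74)]
spare_jar [(array([ 0.758, -0.025, -0.   ]), 0.96)]
tall_jar [(array([ 0.765,  0.088, -0.001]), 0.86)]
spare_cap [(array([0.709, 0.045, 0.004]), 0.61)]
spot px 402.81838316722036 192.37320044296789 [0.5956118  0.25265702 0.061     ]
```

View pics/final.png

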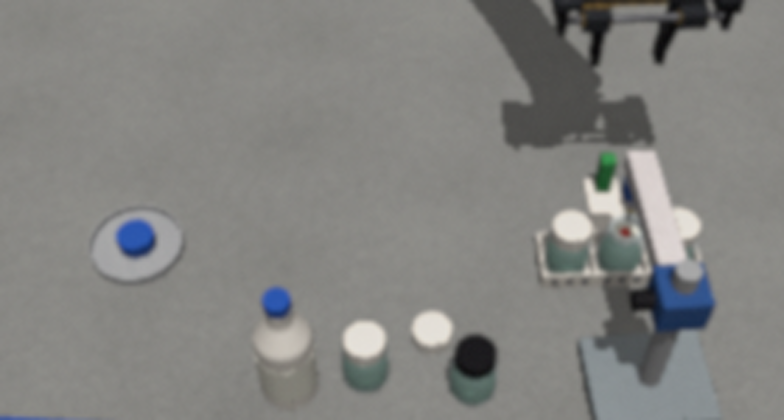

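The cap lies in the dish at (136,237) and the carrier stands under the needle with the spot at (625,231). The bystanders are unmoved and the gripper is clear.

```bash
python3 -c "
from bench import ctrl
print(ctrl.close_job())"
```

```text
the job is handed in; nothing more can be done
None
```

Job handed in at about 25 s: the blue cap lies open side down in the dish, the red spot is under the needle tip to within about 2 mm by camera measurement, and the carrier is released with the gripper clear.

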